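# Close up the pan stand with the spacer bar

### The arm

A 6-joint arm with a two-finger parallel gripper is mounted at the origin on the work surface. World frame = base frame: x ahead of the robot, y to its left, z up, the work surface at z = 0. Lengths are in m, angles in degrees, forces in N, time in s.
With the tool pointing down it reaches from about 0.375 to 0.9 m from the base axis. Payload 3.1 kg.
Tool frame: the origin (TCP) lies at the very end of the fingers, on their centre line; the grasp point (between the pads) lies 19 mm behind it; x points along the fingers, y is the direction in which the jaws open and shut, and the axes are right-handed (so a half turn about x gives the same grasp; the last joint's range is limited). The gripper opens to 85 mm and grips with 20 to 120 N. Pads are 22 mm wide; open, the fingers measure 114 mm over their backs; the gripper's body (76 mm by 85 mm) begins 54 mm behind the grasp point. The pads swing forward as they close: fully open they stand 13 mm farther back than shut.
Start: joints at [60.648, 30.224, 82.088, -0, 67.689, -10.227], TCP at [0.205, 0.59, 0.231] pointing down, gripper open.
Joint ranges: [-176.69, 176.69], [-43.24, 126.21], [12.49, 139.97], [-82, 262], [0, 151.66], [-163.58, 163.58]. Speed limits (degrees/s): [159.86, 159.86, 180, 180, 180, 180].

### API

Orientations are given as a 3x3 rotation matrix whose columns are the frame's x, y, z axes.
In Python, from plant import * gives the robot as it stands.
- The arm moves only by the tool carry_out, never from a script. Its argument "rows" is a list of rows, each a list of 2 entries, a list of its own where there are three numbers: the shift along the tool's x, y, z in m, then the turn about the tool's x in degrees. In form: [[[x, y, z], roll], ...]. A call has 1 to 20 rows; each row shifts and turns the pose as measured when the row begins, along the tool's axes as they then stand; what a row does not reach is not made up. A row lasts 1/12 s, in which the tool goes at most 41.7 mm and 7.16 degrees, less where a joint would pass 70% of its speed; a pose out of reach is approached as far as the arm can. A call with a gripper value outside its range is refused whole. "gripper" is the opening, from -1 (shut) to 1 (fully open), so that 0 is half open, set as the call begins (left out, the last holds). The fingers move at their own pace and stop on an object; "force" is the grip in N (left out, the last holds). Time passes only in rows, so rows that do not move let the fingers close. It gives the time, the measured TCP pose, the force and the opening at its end, in the units of the state.
- get_state(): the state, without advancing time (a new reading comes with each control period).
- read_camera(name): name is "scene" or "top" or "wrist"; returns a dict with "img" (384x512x3 uint8, red, green, blue), "z_map" (384x512 float32, m along the optical axis (not along the pixel's ray), 0 where there is no reading), "fov_y" (degrees; the focal length in pixels is half the picture's height over the tangent of half this angle, whatever the lens; pixels are square), "cx", "cy" (the principal point, pixels), "dist" ([k1, k2, p1, p2, k3] as OpenCV has them; the pictures are not rectified), "position" and "rotation" of the camera in the world. Camera axes: x right, y down, z forward; pixel columns grow to the right and rows downward; lengths in m; the calibration is good to about 2 mm. A picture is of the moment at which its call begins.
- finish_job(): hands the job in, once; it reports no verdict.
Trained networks look in the newest picture that a camera, given by its name, has taken for a name from the list of things; names that differ only in an ending like _2 or _b are one class to them, and where a whole thing is asked for, a point or a joint stands for the part that bears it (a point fixed in the world has none). Each returns a list of dicts, best first, with "conf" (0 to 1); they miss things now and then, are a little off and sometimes report something else, mostly with a low value. They report only what shows in the picture. A call takes as long as a camera call. They do not tell look-alikes from the thing itself.
- trace(camera, target): "pixels" (384x512 bool, what is visible of it) and "centre" ([row, column] in pixels, amid what is visible of it).
- tip_of(camera, target): "centre" ([row, column] in pixels: a listed point, or the origin of a listed thing).
The state is a dict: "time_s": time; "q": joint angles; "dq": joint speeds; "effort": joint torques, N m; "tool_pos": TCP position; "orientation": TCP orientation; "contact_force": force on the tool from outside, world axes, zero at the start; "wrist_torque": the same for the moment, N m; "opening": finger opening in m.
Only numpy, scipy, OpenCV 4.12 (cv2) and the standard library are available. Lean on these libraries where they do the work, as an engineer would, in place of code of your own. Each camera call takes 0.05 s, during which the arm holds its last target. There are 200 camera calls.

### The job

Three small steel pans sit loose in dark pan stands on the counter: take the white spacer bar by its upright tab and lower it, lengthwise, into the gap beside the one pan where the gap is wide enough, until it stands on that stand's floor, and let go of it. Then push that pan sideways until the spacer is squeezed flush, with no gap left, between the pan and the stand's side wall, and finish while still holding the pan firmly pressed there: do not back away. Leave the other two pans and everything else on the counter where they are.

Things in the scene. Friction and masses are not known exactly. Their poses are not given: they have to be found in the camera images.
- stand_a: Dark steel pan stand fixed to the counter: open-topped, 132 (x) x 124 (y) x 40 mm high outside. Floor plate 4 mm thick; side walls 4 mm thick at its +y and -y sides, 40 mm high, 116 mm apart inside; end lips at +x and -x 4 mm thick, 14 mm high, 124 mm apart inside. Origin at the centre of its underside, on the counter; z up.
- stand_b: Dark steel pan stand fixed to the counter: open-topped, 132 (x) x 124 (y) x 40 mm high outside. Floor plate 4 mm thick; side walls 4 mm thick at its +y and -y sides, 40 mm high, 116 mm apart inside; end lips at +x and -x 4 mm thick, 14 mm high, 124 mm apart inside. Origin at the centre of its underside, on the counter; z up.
- stand_c: Dark steel pan stand fixed to the counter: open-topped, 132 (x) x 124 (y) x 40 mm high outside. Floor plate 4 mm thick; side walls 4 mm thick at its +y and -y sides, 40 mm high, 116 mm apart inside; end lips at +x and -x 4 mm thick, 14 mm high, 124 mm apart inside. Origin at the centre of its underside, on the counter; z up.
- pan_a: Loose open-topped steel pan in stand_a, 110 mm (x) x 76 mm (y) x 60 mm high, walls and floor 3 mm, rim about 64 mm above the counter; 10 mm lips at the x ends of its rim, none on its y sides. About 0.35 kg. It slides on the stand's floor. Origin at the centre of its underside; its axes run along the stand's. Between it and the stand's -y wall is a gap of 33 to 38 mm.
- pan_b: Loose open-topped steel pan in stand_b, 110 mm (x) x 98 mm (y) x 60 mm high, walls and floor 3 mm, rim about 64 mm above the counter; 10 mm lips at the x ends of its rim, none on its y sides. About 0.35 kg. It slides on the stand's floor. Origin at the centre of its underside; its axes run along the stand's. Its wider gap is 14 to 16 mm. To be left alone.
- pan_c: Loose open-topped steel pan in stand_c, 110 mm (x) x 104 mm (y) x 60 mm high, walls and floor 3 mm, rim about 64 mm above the counter; 10 mm lips at the x ends of its rim, none on its y sides. About 0.35 kg. It slides on the stand's floor. Origin at the centre of its underside; its axes run along the stand's. Its wider gap is 8 to 10 mm. To be left alone.
- spacer: Loose white plastic spacer bar standing upright on the counter: a block 100 mm long (x) x 24 mm thick (y) x 52 mm high, and on its middle an upright grip tab 46 mm long (x) x 10 mm thick (y; 12 mm over its bead at the top), from 52 to 114 mm height. About 0.22 kg. Origin at the centre of its underside; z up. Taken by the tab near 95 mm above its underside, the fingers stay clear of the pan's rim when the block stands on the stand's floor.
- jar: Closed glass jar with steel lid, 60 dia x 75 high. Bystander. Origin at the centre of its underside.
- can: Closed can with paper label, 68 dia x 85 high. Bystander. Origin at the centre of its underside.
- shaker: Small steel shaker, 44 dia x 64 high. Bystander. Origin at the centre of its underside.
- mug: White mug, 76 dia x 85 high, handle on its +y side. Bystander. Origin at the centre of its underside.
- scraper: Spatula lying flat, 240 long along its x. Bystander. Origin at the middle of its length, on its underside.
- bowl: Steel bowl, 130 dia x 55 high. Bystander. Origin at the centre of its underside.
- ladle: Serving spoon lying flat, 220 long along its x. Bystander. Origin at the middle of its length, on its underside.
There are look-alikes about, which are no part of the job. What is shaped like the pan_a but green is not meant.

How it is judged (in metres and radians):
On the way:
1. the spacer stands in the gap between pan_a and the -y wall of stand_a, on the stand's floor, let go (x of spacer in the frame of stand_a between -0.016 and 0.016 m and z of spacer in the frame of stand_a between 0.001 and 0.007 m and angle between spacer's own z axis and vertical below 0.08 rad and y of spacer in the frame of stand_a below -0.033 m and z of pan_a in the frame of stand_a below 0.007 m and contact force between the fingers and spacer below 0.2 N), for 0.2 s.
At the end, for the whole second after the job is handed in: Spacer upright on stand_a's floor, within 16 mm of mid-length, within 3.5 mm of flush on the -y wall, untouched by the gripper; pan_a seated, within 3.5 mm of closed up; both square within 0.05 rad and at rest; robot presses pan, and pan presses spacer, with over 3 N (x of spacer in the frame of stand_a between -0.016 and 0.016 m and z of spacer in the frame of stand_a between 0.001 and 0.007 m and angle between spacer's own z axis and vertical below 0.08 rad and x of pan_a in the frame of stand_a between -0.012 and 0.012 m and z of pan_a in the frame of stand_a below 0.007 m and angle between pan_a's own z axis and vertical below 0.06 rad and y of spacer in the frame of stand_a below -0.0425 m and angle between the y axis of each of spacer, pan_a and the y axis of stand_a, either way round below 0.05 rad and y of pan_a in the frame of stand_a below 0.0075 m and contact force between pan_a and spacer above 3 N and contact force between any of the fingers, the arm and pan_a above 3 N and contact force between the fingers and spacer below 0.5 N and linear speed of each of pan_a, spacer below 0.01 m/s); the arm keeps its last pose, push and grip.
It fails at once if one of the other two pans is moved over 20 mm (distance of any of pan_b, pan_c from where it was at the start of the episode above 0.02 m).
It fails at once if a bystander is moved over 20 mm (distance of any of jar, can, shaker, mug, scraper, bowl, ladle from where it was at the start of the episode above 0.02 m).
It also fails if it takes over 58 s, if anything falls off the work surface, if the arm or the gripper's body presses on something with over 40 N, if the wrist force passes 120 N, or if a joint passes its speed limit or range.

## Working session

There is one attempt and no reset: what is moved stays moved. The work goes in short steps, Python scripts to look and compute and a tool call to move; the robot and the scene stay as the last step left them, time stands still between calls to the robot, and variables do not carry over. Pictures are saved under pics/ and viewed, on a budget of 10 in all, crops included, one or two more only if the job needs it, and the job is handed in when it is done.

Besides the shell and the picture viewer there is one more tool, called after "Emit:" as name(argument=value, ...), one argument or row to a line, values as JSON. carry_out: Moves the arm, as the interface text tells. Its arguments: {"type":"object","properties":{"rows":{"type":"array","items":{"type":"array"}},"gripper":{"type":"number"},"force":{"type":"number"}},"required":["rows"]}

```bash
mkdir -p pics; ls; cat > h.py <<'E'
from plant import *
import numpy as np, cv2
def cloud(c):
    h,w=c["z_map"].shape; f=h/2/np.tan(np.radians(c["fov_y"])/2)
    K=np.array([[f,0,c["cx"]],[0,f,c["cy"]],[0,0,1]])
    uv=np.stack(np.meshgrid(np.arange(w),np.arange(h)),-1).reshape(-1,1,2).astype(float)
    n=cv2.undistortPoints(uv,K,np.array(c["dist"],float)).reshape(h,w,2)
    z=c["z_map"]; P=np.dstack([n*z[...,None],z])@np.array(c["rotation"]).T+np.array(c["position"])
    P[z==0]=np.nan
    return P
E
python3 - <<'E'
from h import *
s=get_state(); print(s["tool_pos"],s["orientation"],s["contact_force"],s["time_s"])
ims=[]
for n in ["scene","top"]:
    c=read_camera(n); P=cloud(c); np.save(n+".npy",P); ims.append(c["img"]); cv2.imwrite(n+".png",c["img"][...,::-1])
    for t in ["spacer","stand_a","pan_a"]:
        for d in trace(n,t):
            m=d["pixels"]; print(n,t,round(d["conf"],2),np.round(d["centre"]),m.sum(),np.round(np.nanmedian(P[m],0),3),np.round(np.nanpercentile(P[m],[3,97],axis=0),3).tolist())
cv2.imwrite("pics/1.png",cv2.resize(np.vstack(ims),(400,600))[...,::-1]) if 0 else cv2.imwrite("pics/1.png",cv2.resize(ims[1],(800,600))[...,::-1])
cv2.imwrite("pics/2.png",cv2.resize(ims[0],(800,600))[...,::-1])
E
```

```text
pics
[0.20440101 0.58988288 0.23035736] [[-1.06067282e-03  3.27651413e-01  9.44798088e-01]
 [-1.82832199e-03  9.44796405e-01 -3.27652882e-01]
 [-9.99997766e-01 -2.07492763e-03 -4.03067586e-04]] [ 0.03011036 -0.15248735  0.87117837] 0.0
scene spacer 0.68 [156. 191.] 923 [ 0.454 -0.122  0.049] [[0.429, -0.166, 0.001], [0.476, -0.08, 0.112]]
scene stand_a 0.96 [225. 225.] 391 [ 0.689 -0.016  0.013] [[0.592, -0.066, 0.001], [0.701, 0.062, 0.043]]
scene stand_a 0.61 [216. 187.] 680 [ 0.669 -0.119  0.006] [[0.547, -0.21, -0.002], [0.685, -0.089, 0.042]]
scene stand_a 0.58 [215. 285.] 943 [0.659 0.125 0.004] [[0.562, 0.093, -0.001], [0.7, 0.22, 0.042]]
scene pan_a 0.95 [222. 391.] 1945 [0.713 0.374 0.034] [[0.662, 0.313, 0.002], [0.762, 0.432, 0.06]]
scene pan_a 0.77 [196. 298.] 1486 [0.606 0.174 0.033] [[0.572, 0.133, 0.004], [0.691, 0.21, 0.064]]
scene pan_a 0.69 [196. 168.] 1826 [ 0.587 -0.168  0.033] [[0.553, -0.215, 0.005], [0.673, -0.113, 0.064]]
scene pan_a 0.69 [157. 252.] 1313 [0.442 0.049 0.035] [[0.377, -0.01, 0.001], [0.5, 0.106, 0.06]]
scene pan_a 0.57 [199. 233.] 1949 [ 0.604 
[... 276 characters left out ...]
tand_a 0.79 [195. 284.] 484 [ 0.579 -0.037  0.011] [[0.561, -0.066, -0.0], [0.685, 0.064, 0.045]]
top stand_a 0.72 [177. 222.] 909 [0.618 0.119 0.005] [[0.563, 0.093, -0.001], [0.69, 0.22, 0.044]]
top pan_a 0.96 [177. 332.] 2035 [ 0.617 -0.17   0.009] [[0.552, -0.216, 0.003], [0.669, -0.115, 0.066]]
top pan_a 0.96 [147. 127.] 1547 [0.717 0.384 0.01 ] [[0.661, 0.312, -0.001], [0.76, 0.433, 0.062]]
top pan_a 0.87 [175. 266.] 2036 [ 0.641 -0.001  0.008] [[0.571, -0.05, 0.003], [0.691, 0.05, 0.066]]
top pan_a 0.72 [172. 201.] 1550 [0.639 0.175 0.009] [[0.571, 0.135, 0.003], [0.689, 0.211, 0.066]]
top pan_a 0.68 [247. 256.] 1643 [0.438 0.049 0.004] [[0.379, -0.006, -0.002], [0.494, 0.103, 0.062]]
```

View pics/1.png

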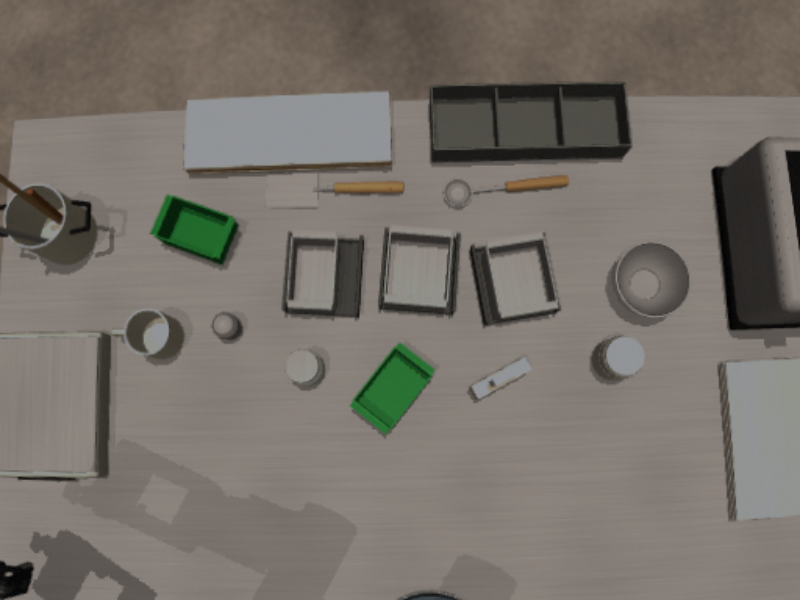

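View pics/2.png

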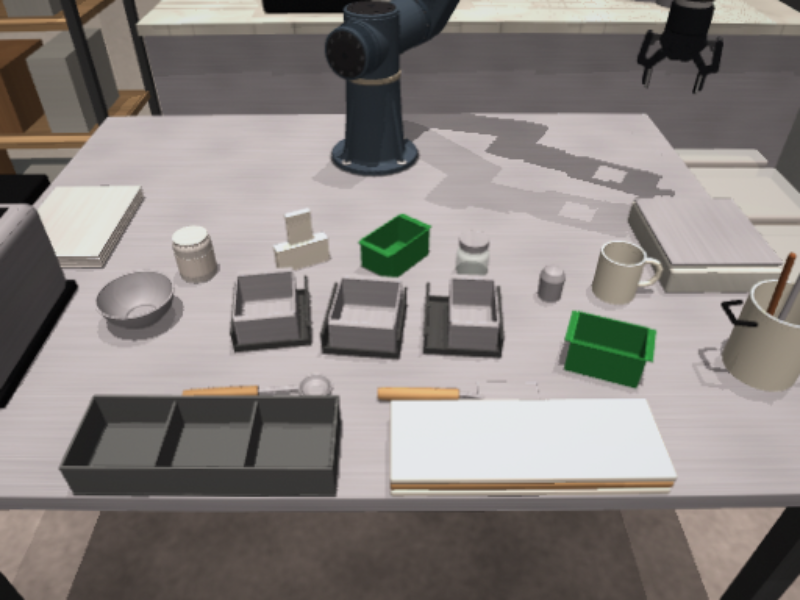

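The left stand (top view px 325,275) holds the only narrow grey pan, 76 mm wide in y. Its wide gap is on the right, the -y side, so this is pan_a and stand_a. The middle pan (420,270) and right pan (515,280) are too wide for it, and the green pans (195,228 and 393,388) are excluded. The spacer is at (500,378). Next I'll measure the poses and confirm with a crop.

```bash
python3 - <<'E'
from h import *
def sel(P,lo,hi):
    m=np.all((P>lo)&(P<hi),-1); return P[m]
def rect(Q): 
    r=cv2.minAreaRect(Q[:,:2].astype(np.float32)*1000); return np.round(r[0],1),np.round(r[1],1),round(r[2],2),len(Q)
for n in ["top","scene"]:
    P=np.load(n+".npy")
    print(n)
    print(" spacer block top",rect(sel(P,[.40,-.19,.046],[.50,-.06,.058])))
    print(" spacer tab",rect(sel(P,[.40,-.19,.100],[.50,-.06,.13])), np.nanpercentile(sel(P,[.40,-.19,.100],[.50,-.06,.13])[:,2],[5,50,95]))
    print(" pan rim",rect(sel(P,[.54,.08,.058],[.72,.24,.07])), np.median(sel(P,[.54,.08,.058],[.72,.24,.07])[:,2]))
    print(" stand wall -y",rect(sel(P,[.54,.08,.036],[.72,.108,.048])))
    print(" stand wall +y",rect(sel(P,[.54,.207,.036],[.72,.24,.046])))
    print(" stand >10mm",rect(sel(P,[.54,.08,.010],[.72,.24,.046])))
    print(" gap floor",rect(sel(P,[.56,.08,.0025],[.70,.135,.009])))
    for nm,lo,hi in [("tall near",[.3,-.3,.03],[.8,.3,.2])]:
        Q=sel(P,lo,hi)
c=cv2.imread("top.png"); cv2.imwrite("pics/3.png",cv2.resize(c[140:265,170:350],None,fx=4,fy=4,interpolation=2))
E
```

```text
top
 spacer block top (array([ 446.4, -126.3]), array([24.1, 97.6]), 26.54, 267)
 spacer tab (array([ 446.9, -127.7]), array([12.2, 46.5]), 26.34, 102) [0.10957208 0.11298727 0.11619519]
 pan rim (array([630.6, 173.2]), array([ 77.3, 128.3]), 85.7, 386) 0.06334485585168459
 stand wall -y (array([624.9,  98.2]), array([  6.2, 131.3]), 85.14, 117)
 stand wall +y (array([633.6, 214.1]), array([ 14.1, 127.9]), 84.89, 124)
 stand >10mm (array([629.6, 158.3]), array([127. , 132.9]), 85.41, 640)
 gap floor (array([632. , 106.5]), array([ 53. , 135.4]), 89.2, 404)
scene
 spacer block top (array([ 448.6, -124.4]), array([ 26.4, 100.2]), 25.36, 190)
 spacer tab (array([ 448.1, -124.8]), array([16.6, 46.2]), 24.24, 101) [0.10145423 0.11091399 0.1141456 ]
 pan rim (array([629.7, 172.5]), array([ 76.3, 132.4]), 85.65, 307) 0.06240534002611453
 stand wall -y (array([624.1,  97.5]), array([  5.8, 133.2]), 85.29, 84)
 stand wall +y (array([635.4, 212.6]), array([ 16.9, 133.6]), 86.73, 93)
 stand >10mm (array([629.4, 157.5]), array([126.3, 137. ]), 85.29, 960)
 gap floor (array([627.8, 114. ]), array([ 44.3, 133.2]), 88.86, 266)
```

View pics/3.png

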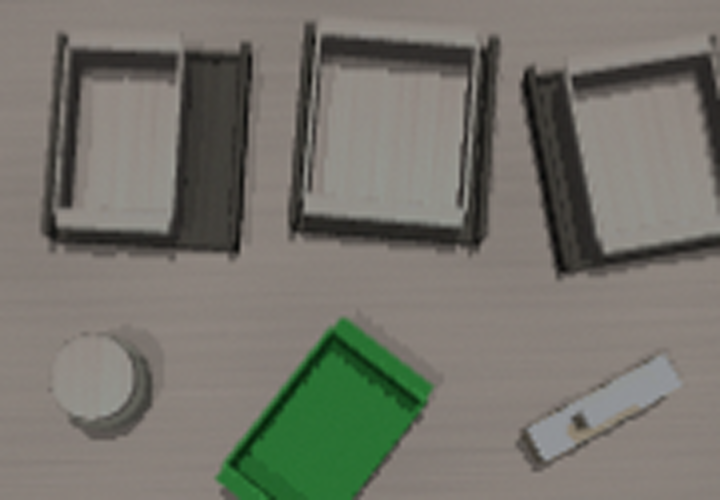

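The crop confirms it: stand_a is the left stand, with its empty floor strip on the -y side, yaw about -4.5° and centre about (0.630, 0.158). The spacer is at about (0.447, -0.126) with its thickness axis at about 26°. I'm starting to move.

Emit:
carry_out(
  rows=[
    [[0,-0.0176,0.0298],0],
    [[0,-0.0176,0.0298],0],
    [[0,-0.0176,0.0298],0],
    [[0,-0.0176,0.0298],0],
    [[0,-0.0176,0.0298],0],
    [[0,-0.0176,0.0298],0],
    [[0,-0.0176,0.0298],0],
    [[0,-0.0176,0.0298],0],
    [[0,-0.0176,0.0298],0],
    [[0,-0.0176,0.0298],0],
    [[0,-0.0176,0.0298],0],
    [[0,0,0],6.4],
    [[0,0,0],6.4],
    [[0,0,0],6.4],
    [[0,0,0],6.4],
    [[0,0,0],6.4],
    [[0,0,0],6.4],
    [[0,0,0],6.4],
  ],
  gripper=1,
)

```text
time_s: 1.9
tool_pos: [0.4666, 0.2878, 0.2322]
orientation: [[0.009, 0.913, 0.408], [0.006, 0.408, -0.913], [-1.0, 0.011, -0.002]]
contact_force: [-0.8, 0.6, 0.2]
opening: 0.0855
```

```bash
cat > go.py <<'E'
import sys
from h import *
# usage: go.py x y z yaw ; prints remaining shift along tool axes and roll
s=get_state(); R=np.array(s["orientation"]); p=np.array(s["tool_pos"])
t=np.array([float(a) for a in sys.argv[1:4]]); yaw=np.degrees(np.arctan2(R[1,1],R[0,1]))
d=R.T@(t-p)
print("pos",p.round(4),"yaw",yaw.round(2),"t",s["time_s"],"open",round(s["opening"],4),"F",np.round(s["contact_force"],2))
print("shift",d.round(4),"rows>=",np.linalg.norm(d)/.04,"roll",round((yaw-float(sys.argv[4])+180)%360-180,2))
E
python3 go.py .4478 -.1255 .2 26
```

```text
pos [0.4666 0.2878 0.2322] yaw 24.06 t 1.9 open 0.0855 F [-0.85  0.61  0.17]
shift [ 0.0295 -0.1859  0.3698] rows>= 10.373244823167878 roll -1.94
```

Emit:
carry_out(
  rows=[
    [[0.0024,-0.0155,0.0308],-1.9],
    [[0.0024,-0.0155,0.0308],0],
    [[0.0024,-0.0155,0.0308],0],
    [[0.0024,-0.0155,0.0308],0],
    [[0.0024,-0.0155,0.0308],0],
    [[0.0024,-0.0155,0.0308],0],
    [[0.0024,-0.0155,0.0308],0],
    [[0.0024,-0.0155,0.0308],0],
    [[0.0024,-0.0155,0.0308],0],
    [[0.0024,-0.0155,0.0308],0],
    [[0.0024,-0.0155,0.0308],0],
    [[0.0024,-0.0155,0.0308],0],
    [[0,0,0],0],
    [[0,0,0],0],
  ],
)

```text
time_s: 3.07
tool_pos: [0.4649, -0.144, 0.2019]
orientation: [[0.026, 0.899, 0.438], [0.005, 0.438, -0.899], [-1.0, 0.026, 0.007]]
contact_force: [0.1, -0.1, -0.9]
opening: 0.0853
```

```bash
python3 go.py .4478 -.1255 .076 26; python3 - <<'E'
from h import *
c=read_camera("wrist"); P=cloud(c); cv2.imwrite("pics/4.png",c["img"][...,::-1])
for lo,hi in [(.046,.058),(.105,.125)]:
    m=np.all((P>[.38,-.2,lo])&(P<[.52,-.05,hi]),-1); Q=P[m]
    if len(Q)>10: print(lo,len(Q),cv2.minAreaRect(Q[:,:2].astype(np.float32)*1000), np.median(Q[:,2]))
E
```

```text
pos [ 0.4649 -0.144   0.2019] yaw 25.97 t 3.0667 open 0.0853 F [ 0.08 -0.09 -0.94]
shift [ 0.1255 -0.0105 -0.025 ] rows>= 3.2110966016792473 roll -0.03
0.046 1946 ((447.4820861816406, -125.52923583984375), (24.095224380493164, 101.13813781738281), 26.7365665435791) 0.051009433897315715
0.105 1170 ((447.44866943359375, -125.534912109375), (11.982763290405273, 46.517181396484375), 26.70262908935547) 0.11310008156517484
```

View pics/4.png

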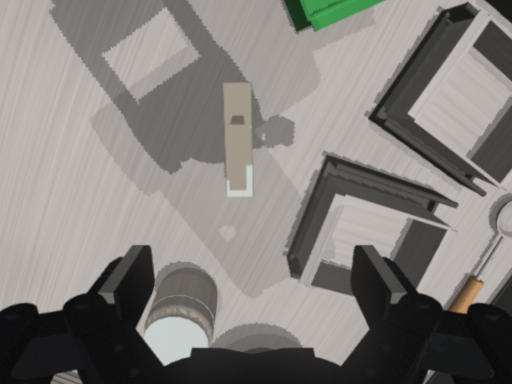

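The wrist view shows the spacer tab at (237,140), running along the image vertical with the jaws across it. I'll centre over it first, then descend.

Emit:
carry_out(
  rows=[
    [[0,-0.0045,-0.012],-0.7],
    [[0,-0.005,-0.012],0],
    [[0.01,0,0],0],
    [[0.01,0,0],0],
    [[0,0,0],0],
    [[0,0,0],0],
  ],
)

```text
time_s: 3.62
tool_pos: [0.4443, -0.1187, 0.1823]
orientation: [[0.027, 0.889, 0.456], [0.005, 0.456, -0.89], [-1.0, 0.027, 0.008]]
contact_force: [-0.8, -0.2, 0.9]
opening: 0.0852
```

```bash
python3 go.py .4475 -.1255 .076 26.7
```

```text
pos [ 0.4443 -0.1187  0.1823] yaw 27.16 t 3.6167 open 0.0852 F [-0.83 -0.2   0.95]
shift [ 0.1063 -0.0031  0.0067] rows>= 2.665036679537593 roll 0.46
```

Emit:
carry_out(
  rows=[
    [[0,-0.003,0.006],0.4],
    [[0,0,0],0],
    [[0.015,0,0],0],
    [[0.015,0,0],0],
    [[0.015,0,0],0],
    [[0.015,0,0],0],
    [[0.012,0,0],0],
    [[0.01,0,0],0],
    [[0,0,0],0],
    [[0,0,0],0],
  ],
)

```text
time_s: 4.45
tool_pos: [0.4528, -0.1273, 0.1028]
orientation: [[0.041, 0.892, 0.451], [-0.002, 0.451, -0.892], [-0.999, 0.035, 0.02]]
contact_force: [0.3, -0.6, -0.1]
opening: 0.0854
```

```bash
python3 go.py .4475 -.1255 .076 26.7
```

```text
pos [ 0.4528 -0.1273  0.1028] yaw 26.86 t 4.45 open 0.0854 F [ 0.3  -0.61 -0.12]
shift [ 0.0265 -0.0048 -0.0045] rows>= 0.6834156867880414 roll 0.16
```

Emit:
carry_out(
  rows=[
    [[0.008,-0.0045,-0.004],0],
    [[0.009,0,0],0],
    [[0.007,0,0],0],
    [[0,0,0],0],
    [[0,0,0],0],
  ],
)

```text
time_s: 4.87
tool_pos: [0.4512, -0.1278, 0.0802]
orientation: [[0.048, 0.892, 0.45], [-0.006, 0.451, -0.892], [-0.999, 0.04, 0.027]]
contact_force: [-0.0, -0.0, 0.2]
opening: 0.0853
```

```bash
python3 go.py .4475 -.1255 .076 26.7
```

```text
pos [ 0.4512 -0.1278  0.0802] yaw 26.84 t 4.8667 open 0.0853 F [-0.05 -0.03  0.22]
shift [ 0.004  -0.0025 -0.0039] rows>= 0.15203143305934505 roll 0.14
```

Emit:
carry_out(
  rows=[
    [[0.003,-0.0025,-0.004],0],
    [[0,0,0],0],
  ],
)

```text
time_s: 5.03
tool_pos: [0.4478, -0.1256, 0.0772]
orientation: [[0.049, 0.892, 0.45], [-0.007, 0.451, -0.892], [-0.999, 0.041, 0.028]]
contact_force: [-0.2, -0.3, -0.3]
opening: 0.0853
```

Emit:
carry_out(
  rows=[
    [[0,0,0],0],
    [[0,0,0],0],
    [[0,0,0],0],
    [[0,0,0],0],
    [[0,0,0],0],
    [[0,0,0],0],
    [[0,0,0],0],
    [[0,0,0],0],
    [[0,0,0],0],
    [[0,0,0],0],
  ],
  gripper=-1,
  force=50,
)

```text
time_s: 5.87
tool_pos: [0.4471, -0.126, 0.0783]
orientation: [[0.048, 0.891, 0.452], [-0.008, 0.453, -0.892], [-0.999, 0.039, 0.029]]
contact_force: [-0.4, -0.6, 1.7]
opening: 0.0093
```

Emit:
carry_out(
  rows=[
    [[-0.01,0,0],0],
    [[-0.02,0,0],0],
    [[-0.02,0,0],0],
    [[-0.02,0,0],0],
    [[-0.02,0,0],0],
    [[-0.02,0,0],0],
    [[-0.01,0,0],0],
    [[0,0,0],0],
    [[0,0,0],0],
  ],
)

```text
time_s: 6.62
tool_pos: [0.4399, -0.1229, 0.2003]
orientation: [[0.043, 0.892, 0.451], [-0.002, 0.451, -0.892], [-0.999, 0.037, 0.021]]
contact_force: [-0.0, 0.4, -2.3]
opening: 0.0093
```

```bash
python3 go.py .6265 .1171 .2 85.5; python3 - <<'E'
from h import *
read_camera("scene"); 
c=read_camera("wrist"); cv2.imwrite("pics/5.png",c["img"][...,::-1])
E
```

```text
pos [ 0.4399 -0.1229  0.2003] yaw 26.84 t 6.6167 open 0.0093 F [-0.    0.42 -2.34]
shift [ 0.0078  0.2747 -0.1301] rows>= 7.600663398754769 roll -58.66
```

View pics/5.png

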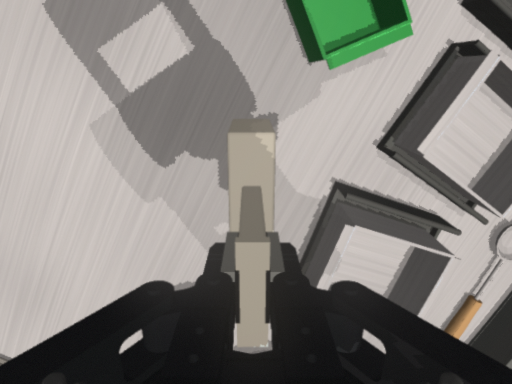

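The spacer is held (2.3 N, opening 9.3 mm). The wrist view shows the tab between the pads, at about (253,290). Next I carry it over stand_a.

Emit:
carry_out(
  rows=[
    [[0,0.02,-0.0095],0],
    [[0,0.02,-0.0095],0],
    [[0,0.02,-0.0095],0],
    [[0,0.02,-0.0095],0],
    [[0,0.02,-0.0095],0],
    [[0,0.02,-0.0095],0],
    [[0,0.02,-0.0095],0],
    [[0,0.02,-0.0095],0],
    [[0,0.02,-0.0095],0],
    [[0,0.02,-0.0095],0],
    [[0,0.02,-0.0095],0],
    [[0,0.02,-0.0095],0],
    [[0,0.015,-0.006],0],
    [[0,0,0],0],
  ],
)

```text
time_s: 7.88
tool_pos: [0.6107, 0.1117, 0.1805]
orientation: [[0.0, 0.895, 0.446], [0.008, 0.446, -0.895], [-1.0, 0.004, -0.007]]
contact_force: [0.8, -0.1, -2.0]
opening: 0.0094
```

Emit:
carry_out(
  rows=[
    [[0,0,0],-5],
    [[0,0,0],-5],
    [[0,0,0],-5],
    [[0,0,0],-5],
    [[0,0,0],-5],
    [[0,0,0],-5],
    [[0,0,0],-5],
    [[0,0,0],-5],
    [[0,0,0],-5],
    [[0,0,0],-5],
    [[0,0,0],-5],
    [[0,0,0],-3],
    [[0,0,0],0],
    [[0,0,0],0],
  ],
)

```text
time_s: 9.05
tool_pos: [0.5914, 0.1048, 0.1554]
orientation: [[-0.052, 0.048, 0.998], [0.005, 0.999, -0.048], [-0.999, 0.002, -0.052]]
contact_force: [0.6, -1.1, -2.5]
opening: 0.0092
```

```bash
python3 go.py .6265 .1171 .2 85.5
```

```text
pos [0.5914 0.1048 0.1554] yaw 87.27 t 9.05 open 0.0092 F [ 0.65 -1.1  -2.45]
shift [-0.0463  0.014   0.0321] rows>= 1.451082261131249 roll 1.77
```

Emit:
carry_out(
  rows=[
    [[-0.009,0.005,0.012],0],
    [[-0.009,0.005,0.012],0.8],
    [[-0.006,0.004,0.01],0.8],
  ],
)

```text
time_s: 9.3
tool_pos: [0.6216, 0.1154, 0.1733]
orientation: [[-0.067, 0.083, 0.994], [0.004, 0.997, -0.083], [-0.998, -0.001, -0.067]]
contact_force: [0.1, 0.1, -2.2]
opening: 0.0097
```

```bash
python3 go.py .6285 .1171 .165 85.5; python3 - <<'E'
from h import *
c=read_camera("top"); P=cloud(c); np.save("t2.npy",P)
c2=read_camera("scene"); P2=cloud(c2)
cv2.imwrite("pics/6.png",np.hstack([cv2.resize(c["img"][120:230,170:280],(400,400)),cv2.resize(c2["img"][110:230,230:350],(400,400))])[...,::-1])
R=np.array([[np.cos(a:=np.radians(-4.5)),-np.sin(a)],[np.sin(a),np.cos(a)]])
for P in(P,P2):
    m=np.all((P>[.54,.08,.122])&(P<[.72,.16,.138]),-1);Q=(P[m][:,:2]-[.6297,.158])@R*1000
    print("block top in stand frame",len(Q),cv2.minAreaRect(Q.astype(np.float32)) if len(Q)>5 else "", np.percentile(Q,[2,98],axis=0) if len(Q) else "")
print(get_state()["orientation"],get_state()["tool_pos"])
E
```

```text
pos [0.6216 0.1154 0.1733] yaw 85.26 t 9.3 open 0.0097 F [ 0.08  0.11 -2.17]
shift [0.0079 0.0022 0.0073] rows>= 0.2742322061035541 roll -0.24
block top in stand frame 0  
block top in stand frame 47 ((43.236663818359375, -44.31927490234375), (21.052719116210938, 6.702138900756836), 84.24063110351562) [[ 41.19052568 -55.0065374 ]
 [ 46.22390348 -33.96235615]]
[[-6.23390898e-02  8.11869628e-02  9.94747463e-01]
 [ 4.12938194e-03  9.96698440e-01 -8.10874119e-02]
 [-9.98046485e-01 -9.47223238e-04 -6.24685255e-02]] [0.62366389 0.11554099 0.17399858]
```

View pics/6.png

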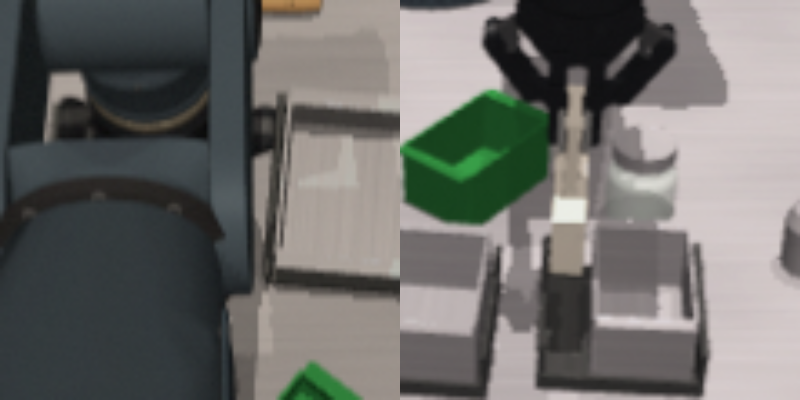

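The right half (scene view) shows the spacer at (570,235) over the dark gap, between the stand's -y wall and the pan. I'll lower it in two stages.

Emit:
carry_out(
  rows=[
    [[0.006,0.002,0.008],0],
    [[0.008,0,0.001],0],
    [[0.008,0,0.001],0],
    [[0.008,0,0.001],0],
  ],
)

```text
time_s: 9.73
tool_pos: [0.6314, 0.1161, 0.1402]
orientation: [[-0.065, 0.082, 0.995], [0.004, 0.997, -0.082], [-0.998, -0.002, -0.065]]
contact_force: [-0.1, -0.0, -1.3]
opening: 0.0095
```

```bash
python3 go.py .630 .1175 .082 85.5; python3 -c "
from h import *
print(np.round(get_state()['orientation'][:,0] if 0 else np.array(get_state()['orientation'])[:,0],3))"
```

```text
pos [0.6314 0.1161 0.1402] yaw 85.29 t 9.7333 open 0.0095 F [-0.09 -0.01 -1.29]
shift [0.0582 0.0014 0.0022] rows>= 1.456847823003115 roll -0.21
[-0.065  0.004 -0.998]
```

Emit:
carry_out(
  rows=[
    [[0.007,0.0015,0.0004],0],
    [[0.008,0,0.0005],0],
    [[0.008,0,0.0005],0],
    [[0.008,0,0.0005],0],
  ],
)

```text
time_s: 10.07
tool_pos: [0.6282, 0.1173, 0.1031]
orientation: [[-0.071, 0.083, 0.994], [0.003, 0.997, -0.083], [-0.997, -0.002, -0.071]]
contact_force: [0.2, -0.7, -1.9]
opening: 0.0095
```

```bash
python3 go.py .630 .1175 .082 85.5
```

```text
pos [0.6282 0.1173 0.1031] yaw 85.26 t 10.0667 open 0.0095 F [ 0.17 -0.75 -1.9 ]
shift [0.0209 0.0004 0.0032] rows>= 0.5284352463366058 roll -0.24
```

Emit:
carry_out(
  rows=[
    [[0.006,0,0.003],0],
    [[0.005,0,0.001],0],
    [[0.003,0,0],0],
  ],
)

```text
time_s: 10.32
tool_pos: [0.6299, 0.117, 0.0864]
orientation: [[-0.076, 0.083, 0.994], [0.003, 0.997, -0.083], [-0.997, -0.003, -0.076]]
contact_force: [-6.9, -1.0, 25.1]
opening: 0.0091
```

Emit:
carry_out(
  rows=[
    [[0.0015,0,0],0],
    [[0.0015,0,0],0],
  ],
)

```text
time_s: 10.48
tool_pos: [0.6302, 0.117, 0.0868]
orientation: [[-0.075, 0.082, 0.994], [0.003, 0.997, -0.082], [-0.997, -0.003, -0.075]]
contact_force: [-2.9, -0.6, 5.3]
opening: 0.0096
```

```bash
python3 go.py .630 .1175 .082 85.5
```

```text
pos [0.6302 0.117  0.0868] yaw 85.28 t 10.4833 open 0.0096 F [-2.93 -0.55  5.33]
shift [0.0048 0.0005 0.0001] rows>= 0.12002145671228107 roll -0.22
```

The spacer touches the floor (25 N peak, now 5 N) at the height I expected. I'll release it.

Emit:
carry_out(
  rows=[
    [[0,0,0],0],
    [[0,0,0],0],
    [[0,0,0],0],
    [[0,0,0],0],
    [[0,0,0],0],
    [[0,0,0],0],
  ],
  gripper=0,
)

```text
time_s: 10.98
tool_pos: [0.6328, 0.117, 0.0887]
orientation: [[-0.069, 0.082, 0.994], [0.003, 0.997, -0.082], [-0.998, -0.002, -0.069]]
contact_force: [0.0, -0.2, -0.1]
opening: 0.0429
```

```bash
python3 go.py .630 .1175 .2 85.5; cat > meas.py <<'E'
from h import *
a=np.radians(-4.5);R=np.array([[np.cos(a),-np.sin(a)],[np.sin(a),np.cos(a)]])
for n in ["scene","top","wrist"]:
    c=read_camera(n); P=cloud(c); S=P.copy(); S[...,:2]=(P[...,:2]-[.6297,.158])@R; S*=1000
    for nm,lo,hi in [("tab",[-60,-62,108],[60,-25,124]),("blocktop",[-60,-57,52],[60,-25,60]),("panrim",[-80,-40,61],[80,62,70]),("wall-y",[-70,-66,38],[70,-56,46])]:
        m=np.all((S>lo)&(S<hi),-1);Q=S[m]
        if len(Q)>15:
            r=cv2.minAreaRect(Q[:,:2].astype(np.float32)); print(n,nm,len(Q),np.round(r[0],1),np.round(r[1],1),round(r[2],1),"z",round(np.median(Q[:,2]),1),"pct",np.percentile(Q[:,:2],[2,98],axis=0).round(1).tolist())
    cv2.imwrite("last_%s.png"%n,c["img"][...,::-1])
E
python3 meas.py
```

```text
pos [0.6328 0.117  0.0887] yaw 85.28 t 10.9833 open 0.0429 F [ 0.04 -0.15 -0.07]
shift [-0.1108 -0.     -0.0104] rows>= 2.782331829217621 roll -0.22
scene tab 70 [ -4.1 -40.4] [11.8 48.5] 86.1 z 116.6 pct [[-27.0, -46.1], [19.3, -34.2]]
scene blocktop 170 [ -3.1 -40.3] [23.9 98.2] 87.5 z 54.7 pct [[-47.6, -52.7], [45.4, -28.7]]
scene panrim 245 [-0.3  6.8] [129.9  91.3] 0.3 z 62.9 pct [[-64.2, -24.8], [64.2, 51.8]]
scene wall-y 77 [ -0.4 -60.7] [  5.9 130.7] 89.8 z 41.3 pct [[-64.7, -63.6], [63.3, -57.9]]
top panrim 21 [57.7 34.8] [21.4  7.1] 74.9 z 62.9 pct [[52.4, 24.7], [60.8, 45.5]]
wrist tab 4224 [ -4.1 -46.7] [30.5 48.1] 88.1 z 117.0 pct [[-27.5, -61.5], [17.4, -31.7]]
wrist blocktop 3847 [ -4.7 -37.7] [24.1 99.8] 87.5 z 55.0 pct [[-53.7, -50.3], [38.8, -25.6]]
wrist panrim 6322 [-0.8  7.6] [128.7  94.8] 0.4 z 63.0 pct [[-64.6, -21.5], [58.9, 53.9]]
wrist wall-y 1930 [ -0.8 -58.9] [132.5   5.8] 0.0 z 41.6 pct [[-64.9, -61.3], [61.8, -56.1]]
```

The spacer stands free in the gap: x -4, y -40 mm, upright, and the pan hasn't moved. Now I go up and around to the pan's +y side.

Emit:
carry_out(
  rows=[
    [[-0.015,0,-0.001],0],
    [[-0.02,0,-0.001],0],
    [[-0.02,0,-0.001],0],
    [[-0.02,0,-0.001],0],
    [[-0.02,0,-0.001],0],
    [[-0.01,0,0],0],
  ],
)

```text
time_s: 11.63
tool_pos: [0.6315, 0.117, 0.1924]
orientation: [[-0.082, 0.083, 0.993], [0.003, 0.997, -0.083], [-0.997, -0.004, -0.082]]
contact_force: [0.8, 0.2, 0.6]
opening: 0.0425
```

Emit:
carry_out(
  rows=[
    [[0,0.02,0],6],
    [[0,0.02,-0.002],6],
    [[0,0.02,-0.004],6],
    [[0,0.02,-0.006],6],
    [[0,0.02,-0.009],6],
    [[0,0.015,-0.01],6],
    [[0,0,0],6],
    [[0,0,0],6],
    [[0,0,0],6],
    [[0,0,0],6],
    [[0,0,0],6],
    [[0,0,0],6],
    [[0,0,0],6],
    [[0,0,0],6],
    [[0,0,0],5],
    [[0,0,0],0],
  ],
  gripper=-1,
)

```text
time_s: 12.97
tool_pos: [0.6416, 0.2435, 0.1875]
orientation: [[-0.086, 0.986, -0.143], [0.001, -0.144, -0.99], [-0.996, -0.085, 0.011]]
contact_force: [0.7, -0.5, -0.3]
opening: -0.0002
```

```bash
python3 go.py .6361 .2397 .12 -4.5; python3 meas.py | grep scene; python3 - <<'E'
from h import *
print(np.round(get_state()["orientation"],3))
P=np.load("top.npy"); m=np.all((P>[.5,.215,.012])&(P<[.76,.32,.3]),-1); Q=P[m]; print(len(Q),np.percentile(Q,[1,50,99],axis=0).round(3) if len(Q) else "")
E
```

```text
pos [0.6416 0.2435 0.1875] yaw -8.29 t 12.9667 open -0.0002 F [ 0.67 -0.47 -0.34]
shift [0.0677 0.0009 0.0038] rows>= 1.6953723218993542 roll -3.79
scene tab 70 [ -3.  -39.9] [11.7 51.7] 86.1 z 116.5 pct [[-27.4, -45.9], [19.6, -34.1]]
scene blocktop 176 [ -1.8 -40.1] [23.9 99. ] 87.6 z 54.7 pct [[-49.9, -52.6], [45.6, -28.5]]
scene panrim 260 [-0.5  7.1] [ 91.6 130.9] 89.3 z 62.8 pct [[-63.9, -32.1], [63.6, 52.0]]
scene wall-y 81 [ -0.9 -60.7] [  5.9 134.3] 89.8 z 40.8 pct [[-64.7, -63.6], [65.3, -57.8]]
[[-0.085  0.987 -0.14 ]
 [ 0.002 -0.14  -0.99 ]
 [-0.996 -0.085  0.01 ]]
387 [[0.525 0.215 0.014]
 [0.576 0.307 0.049]
 [0.725 0.32  0.065]]
```

Emit:
carry_out(
  rows=[
    [[0.012,0.001,0.001],-3.8],
    [[0.014,0.001,0.001],0],
    [[0.014,0.001,0],0],
    [[0.014,0.001,0],0],
    [[0.014,0.001,0],0],
    [[0.014,0.001,0],0],
    [[0.014,0.001,0],0],
    [[0.012,0.001,0],0],
    [[0.005,0,0],0],
  ],
)

```text
time_s: 13.87
tool_pos: [0.6434, 0.2416, 0.0727]
orientation: [[-0.077, 0.996, -0.055], [0.003, -0.055, -0.998], [-0.997, -0.077, 0.001]]
contact_force: [0.6, -0.1, -0.7]
opening: 0.0003
```

```bash
python3 go.py .6361 .2397 .047 -4.5;python3 -c "
from h import *
print(np.round(np.array(get_state()['orientation']),3))"
```

```text
pos [0.6434 0.2416 0.0727] yaw -3.15 t 13.8667 open 0.0003 F [ 0.59 -0.11 -0.71]
shift [ 0.0261 -0.0052  0.0023] rows>= 0.6684605011278946 roll 1.35
[[-0.077  0.996 -0.055]
 [ 0.003 -0.055 -0.998]
 [-0.997 -0.077  0.001]]
```

Emit:
carry_out(
  rows=[
    [[0.01,-0.004,0.001],1.3],
    [[0.009,0,0],0],
    [[0.005,0,0],0],
    [[0.001,0,0],0],
  ],
)

```text
time_s: 14.2
tool_pos: [0.6375, 0.2409, 0.0458]
orientation: [[-0.077, 0.994, -0.075], [0.003, -0.075, -0.997], [-0.997, -0.077, 0.003]]
contact_force: [-1.4, 0.6, 0.1]
opening: -0.0001
```

```bash
python3 go.py .6351 .2247 .047 -4.5
```

```text
pos [0.6375 0.2409 0.0458] yaw -4.31 t 14.2 open -0.0001 F [-1.44  0.6   0.15]
shift [-0.0011 -0.0013  0.0163] rows>= 0.41047899687430545 roll 0.19
```

Emit:
carry_out(
  rows=[
    [[-0.001,-0.001,0.004],0.2],
    [[-0.0005,0,0.004],0],
    [[0,0,0.004],0],
    [[0,0,0.004],0],
  ],
)

```text
time_s: 14.53
tool_pos: [0.6367, 0.2248, 0.0488]
orientation: [[-0.074, 0.994, -0.076], [0.004, -0.076, -0.997], [-0.997, -0.074, 0.002]]
contact_force: [-0.3, 0.5, -0.0]
opening: 0.0002
```

```bash
python3 go.py .634 .210 .047 -4.5; python3 meas.py | egrep "scene (blockt|panrim)"
```

```text
pos [0.6367 0.2248 0.0488] yaw -4.38 t 14.5333 open 0.0002 F [-0.3   0.54 -0.01]
shift [ 0.002  -0.0015  0.0149] rows>= 0.3781407098234707 roll 0.12
scene blocktop 172 [ -2.1 -40.1] [23.9 98.6] 87.6 z 54.7 pct [[-50.3, -52.6], [46.4, -28.5]]
scene panrim 276 [-0.7 11.2] [131.5 100.3] 0.7 z 62.8 pct [[-63.9, -22.6], [63.8, 57.5]]
```

Emit:
carry_out(
  rows=[
    [[0.001,-0.001,0.003],0],
    [[0.001,0,0.003],0],
    [[0,0,0.003],0],
  ],
)

```text
time_s: 14.93
tool_pos: [0.6364, 0.2185, 0.0486]
orientation: [[-0.069, 0.995, -0.078], [0.01, -0.078, -0.997], [-0.998, -0.07, -0.004]]
contact_force: [1.4, 3.6, -0.4]
opening: 0.0001
```

Emit:
carry_out(
  rows=[
    [[0,0,0.002],0],
    [[0,0,0.002],0],
  ],
)

```text
time_s: 15.1
tool_pos: [0.6365, 0.2154, 0.0488]
orientation: [[-0.068, 0.995, -0.079], [0.012, -0.078, -0.997], [-0.998, -0.068, -0.006]]
contact_force: [1.0, 3.5, 0.6]
opening: -0.0
```

```bash
python3 go.py .634 .210 .047 -4.5; python3 meas.py | egrep "scene (blockt|panrim)"; python3 -c "
import cv2
c=cv2.imread('last_scene.png'); cv2.imwrite('pics/7.png',cv2.resize(c[110:240,250:350],None,fx=4.5,fy=4.5,interpolation=2))"
```

```text
pos [0.6365 0.2154 0.0488] yaw -4.48 t 15.1 open -0.0 F [1.03 3.54 0.64]
shift [ 0.0019 -0.0019  0.0056] rows>= 0.15538205701487318 roll 0.02
scene blocktop 181 [ -0.7 -41.6] [ 26.5 108.3] 87.9 z 54.8 pct [[-52.8, -54.5], [46.2, -30.9]]
scene panrim 298 [-0.7 12. ] [100.6 133.1] 88.6 z 63.0 pct [[-63.8, -30.8], [64.1, 54.5]]
```

View pics/7.png

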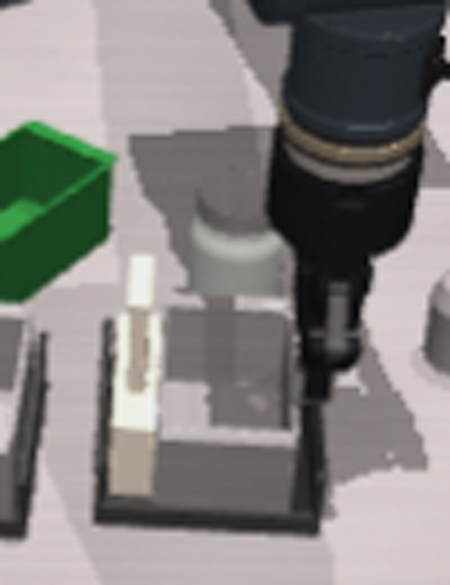

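The crop shows the finger at (315,380) pushing the pan, which now touches the spacer at (135,400). A few mm are left to the wall.

Emit:
carry_out(
  rows=[
    [[0.0005,-0.001,0.002],0],
    [[0,0,0.002],0],
  ],
)

```text
time_s: 15.42
tool_pos: [0.6355, 0.2123, 0.0486]
orientation: [[-0.066, 0.995, -0.078], [0.013, -0.078, -0.997], [-0.998, -0.067, -0.007]]
contact_force: [0.6, 3.4, 0.1]
opening: -0.0001
```

Emit:
carry_out(
  rows=[
    [[0,0,0.0015],0],
    [[0,0,0.001],0],
  ],
)

```text
time_s: 15.58
tool_pos: [0.6349, 0.2115, 0.0486]
orientation: [[-0.067, 0.995, -0.08], [0.016, -0.079, -0.997], [-0.998, -0.068, -0.011]]
contact_force: [-0.3, 8.7, 0.4]
opening: 0.0001
```

```bash
python3 go.py .634 .210 .047 -4.5; python3 meas.py | egrep "scene (blockt|panrim|tab)"
```

```text
pos [0.6349 0.2115 0.0486] yaw -4.53 t 15.5833 open 0.0001 F [-0.3   8.72  0.37]
shift [ 0.0016 -0.0007  0.0015] rows>= 0.05844443721358888 roll -0.03
scene tab 66 [ -4.1 -46.4] [11.8 48. ] 88.4 z 116.9 pct [[-27.8, -51.6], [19.2, -41.2]]
scene blocktop 164 [ -0.7 -41.3] [109.2  30.8] 0.6 z 54.7 pct [[-54.1, -56.5], [50.1, -28.1]]
scene panrim 295 [-1.6 13.2] [132.6  94.4] 0.8 z 62.8 pct [[-65.9, -34.0], [63.4, 52.6]]
```

```bash
for i in 1 2 3; do python3 - <<'E'
from h import *
c=read_camera("scene"); s=get_state(); print(s["time_s"],np.round(s["contact_force"],2),np.round(s["tool_pos"],4),np.abs(s["dq"]).max())
cv2.imwrite("pics/8.png",cv2.resize(c["img"][110:240,250:350],None,fx=4.5,fy=4.5,interpolation=2)[...,::-1])
E
done
```

```text
15.7833 [0.24 6.46 0.96] [0.6348 0.2115 0.0486] 0.1721482067817334
15.8333 [0.03 7.07 1.42] [0.6348 0.2115 0.0486] 0.13212008169120298
15.8833 [-0.03  6.13  0.1 ] [0.6348 0.2114 0.0486] 0.09868804893353725
```

View pics/8.png

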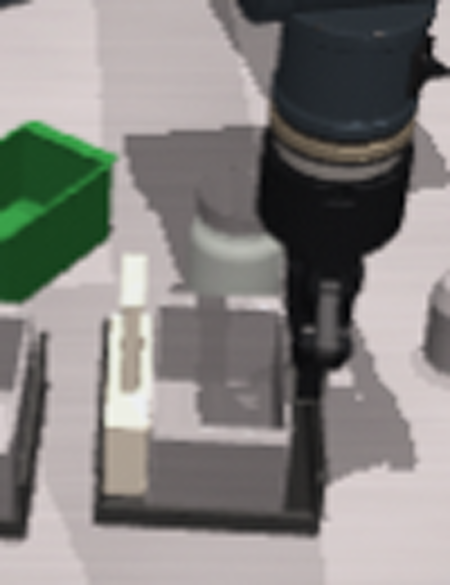

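It's flush (tab y -46.4 mm, against -46 nominal). The held push has settled to about 6.5 N, so I'll firm it slightly for margin.

Emit:
carry_out(
  rows=[
    [[0,0,0.0014],0],
  ],
)

```text
time_s: 15.97
tool_pos: [0.6348, 0.2115, 0.0487]
orientation: [[-0.066, 0.995, -0.08], [0.018, -0.079, -0.997], [-0.998, -0.068, -0.013]]
contact_force: [0.1, 7.2, -0.1]
opening: 0.0002
```

```bash
python3 meas.py | egrep "scene"; for i in 1 2 3 4; do python3 - <<'E'
from h import *
read_camera("scene"); s=get_state(); print(s["time_s"],np.round(s["contact_force"],2),np.round(s["tool_pos"],4))
E
done
```

```text
scene tab 70 [ -3.4 -46.4] [11.9 47.3] 88.2 z 116.5 pct [[-25.9, -52.4], [19.4, -41.1]]
scene blocktop 163 [  0.4 -41.4] [109.2  30.7] 0.6 z 54.8 pct [[-52.4, -56.5], [46.7, -29.3]]
scene panrim 283 [-1.4 11.6] [132.8  91.3] 0.9 z 62.9 pct [[-65.5, -34.2], [63.1, 53.2]]
scene wall-y 72 [  1.2 -60.2] [134.5   6.8] 0.0 z 41.4 pct [[-63.2, -63.5], [66.9, -57.6]]
16.1667 [0.53 8.19 0.65] [0.6348 0.2114 0.0486]
16.2167 [0.45 8.12 0.11] [0.6348 0.2114 0.0486]
16.2667 [0.67 7.98 0.35] [0.6347 0.2115 0.0487]
16.3167 [0.56 7.56 1.09] [0.6347 0.2114 0.0486]
```

```bash
python3 -c "
from plant import *
print(finish_job())"
```

```text
the job is handed in; nothing more can be done
None
```

I put the spacer in the gap at pan_a's -y side, standing on stand_a's floor, and let go of it. I then pushed pan_a sideways with the closed fingers until the spacer was squeezed against the wall. I handed the job in at about 16.3 s with the arm still pressing; no verdict is reported.

Last checks before handing in (scene camera and wrist force):
- **Spacer:** its tab is at x ≈ -3.4 mm and y ≈ -46.4 mm in the stand frame, where flush is -46. It was upright and within about 2° of square by a coarse camera fit (limit about 2.9°).
- **Pan:** its -y rim edge is at -34.2 mm, where closed up is -34. The rim height did not change, so there is no sign of tilting.
- **Push:** the force held steady at about 8 N, with the tool at rest. The force between pan and spacer was not measured. I estimate about 6 N, after roughly 2 N of pan friction.

Three things were not clean:
- **Tool drift:** the tool tilted up to about 5° during the moves and sagged while carrying the spacer. The spacer therefore touched down slightly end-first, with a 25 N peak, and levelled when released.
- **Fit of the block top:** the last rectangle fit to the spacer's block top came out too big because it also picked up other points, so I relied on the tab instead.
- **Other items:** I saw no contact with the other pans or bystanders, but I did not re-measure their positions.

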